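Tip a box of pipette tips down onto its base and push it home in its dock

TASK

The closed box of pipette tips stands on its end in front of the empty dock. Push it over onto its base, lid up, then push it along the bench into the dock, between the rails and right up against the back stop, and leave it there. Only push it with the fingers: do not pick it up, and leave the other things where they stand.

Things in the scene. Friction and masses are not known exactly. Their poses are not given: they have to be found in the camera images.
- tip_box: loose box of pipette tips, blue with a frosted lid clipped shut (does not open): 122 mm long (own y), 86 mm wide (own x -42 to +44), 76 mm high (own z, base 0, lid top +76), 160 g. Origin on the base. A thin lid lip sticks out to x = -48, 46 to 49 mm above the base. Starts standing on one end, own y up, 122 mm tall, lid top towards the robot, base towards the dock
- tip_box_center (a point): centre of the tip box: 61 mm above the bench at the start, 38 mm when upright; axes as tip_box. Centre of mass lies close by. Pushed high on the lid top towards the dock, the box pivots on the bottom edge of its base and at some 35 degrees falls onto it, in front of the dock. Fingertips should rise with the face as it turns: held level they drag it down and the box may slide
- dock_empty: empty dock, fixed: low metal frame open towards the robot. Origin on the bench under the centre of a docked box, own x into the dock, z up. Back stop face at x = +61.5 mm, 26 mm high; rails 16 mm high from x = -15 to the stop, inner faces at y = +-45. A sprung ball in the +y rail (sticks out 3 mm, 1 to 3 N) nudges the box to the -y rail
- dock_mouth (a point): middle of the empty dock's mouth on the bench, 48 mm before the dock's origin, axes as dock_empty. White lead-ins, 16 mm high, narrow from 130 mm between them here to the 90 mm between the rails. The box enters with its 122 mm length along the dock's x
- dock_taken: a second, identical dock with another, fixed box already in it, same frame; beside the empty one, left or right
- vial: empty clear sample vial, 32 mm across, 70 mm high, standing loose; origin centre of underside
- brown_bottle: small brown bottle with a black cap, 42 mm across, 90 mm high, standing loose; origin centre of underside
- timer: white bench timer, 62 x 62 x 18 mm, lying loose; origin centre of underside

How it is judged:
By the outcome, as a careful person would: the job done as asked, in the order asked, and still so for the second after the job is handed in, with the robot touching nothing.
It also fails if it takes over 64 s, if anything falls off the work surface, if the arm or the gripper's body presses on something with over 40 N, if the wrist force passes 120 N, or if a joint passes its speed limit or range.

ROBOT

A 7-joint arm with a two-finger parallel gripper is mounted at the origin on a cart in front of the work surface, level with it; the furniture and walls round the work are solid. World frame = base frame: x ahead of the robot, y to its left, z up, the work surface at z = 0. Lengths are in m, angles in rad, forces in N, time in s.
With the tool pointing down it reaches from about 0.35 to 0.775 m from the base axis. Payload 3.1 kg.
Tool frame: the origin (TCP) lies midway between the tips of the shut fingers; the grasp point (between the pads) lies 19 mm behind it; z points along the fingers, y is the line along which they close (so a half turn about z gives the same grasp; the last joint's range is limited). The gripper opens to 85 mm and grips with 20 to 120 N. Pads are 22 mm wide; open, the fingers measure 114 mm over their backs; the gripper's body (76 mm by 85 mm) begins 54 mm behind the grasp point. The pads swing forward as they close: fully open they stand 13 mm farther back than shut.
Start: joints at [-1.242, 0.311, 0.014, 1.512, -0.004, 1.319, -0.027], TCP at [0.199, 0.513, 0.231] pointing down, gripper open.
Joint ranges: [-2.7, 2.7], [-0.3, 1.91], [-1.27, 1.3], [0.12, 2.57], [-1.44, 4.58], [0.2, 2.03], [-3.05, 3.05]. Speed limits (rad/s): [2.79, 2.79, 3.14, 3.14, 3.14, 3.14, 3.14].

INTERFACE

Orientations are given as a 3x3 rotation matrix whose columns are the frame's x, y, z axes.
In Python, from cell import r gives the robot as it stands.
- The arm moves only by the shell command python3 shift.py 'ROWS' [FORCE]. ROWS is rows parted by semicolons, their numbers by spaces, 1 to 8 of them, each of 5 numbers: the finger opening in m, then dx, dy, dz in m, then a turn about the tool's z in rad; each row shifts and turns the commanded pose from where the row before left it, along the tool's axes as they then stand; what a row does not reach is not made up. A row lasts 1/10 s, in which the tool goes at most 0.05 m and 0.15 rad, less where a joint would pass 70% of its speed; a pose out of reach is approached as far as the arm can. The fingers move at their own pace and stop on an object; FORCE is the grip in N (left out, the last holds). Time passes only in rows, so rows that do not move let the fingers close. It prints the time, the measured TCP pose, the force, the opening and the grip force at its end.
- r.state(): the state, without advancing time (a new reading comes with each control period).
- r.capture(name): name is "side" or "top" or "wrist"; returns a dict with "pixels" (400x640x3 uint8, blue, green, red), "intrinsics" (3x3 intrinsics, pixels), "dist" ([k1, k2, p1, p2, k3] as OpenCV has them; the pictures are not rectified), "world_from_camera" (4x4, takes a point from camera to world coordinates). Camera axes: x right, y down, z forward; pixel columns grow to the right and rows downward; lengths in m; the calibration is good to about 2 mm. A picture is of the moment at which its call begins. There is no depth.
- r.finish_job(): hands the job in; it is judged then, once.
The state is a dict: "time": time; "joint_pos": joint angles; "dq": joint speeds; "joint_efforts": joint torques, N m; "ee_pos": TCP position; "tcp_rot": TCP orientation; "contact_force": force on the tool from outside, world axes, zero at the start; "ft_torque": the same for the moment, N m; "width": finger opening in m; "finger_force": force on a finger pad.
Only numpy, scipy, OpenCV 4.12 (cv2) and the standard library are available. Lean on these libraries where they do the work, as an engineer would, in place of code of your own. Each camera call takes 0.05 s, during which the arm holds its last target. There are 200 camera calls.

## Working session

There is one attempt and no reset: what is moved stays moved. The work goes in short steps, Python scripts to look and compute and a shell command to move; the robot and the scene stay as the last step left them, time stands still between calls to the robot, and variables do not carry over. Pictures are saved under pics/ and viewed, at most 10 in all, crops included, and the job is handed in when it is done.

```bash
ls; mkdir -p pics; python3 - <<'E'
from cell import r
import cv2,numpy as np
for n in("top","side"):
    c=r.capture(n); cv2.imwrite(f"pics/{n}0.png",c["pixels"]); np.savez(f"{n}0.npz",**c)
    print(n,c["intrinsics"],c["dist"],c["world_from_camera"])
s=r.state();print(s["time"],s["ee_pos"],s["tcp_rot"])
E
```

```text
cell.py
pics
shift.py
top [[469.49675737   0.         331.82913479]
 [  0.         469.49675737 200.3590195 ]
 [  0.           0.           1.        ]] [-0.11439989  0.          0.          0.          0.        ] [[ 0.02613775 -0.98284019  0.18259785  0.32117486]
 [-0.99958614 -0.02350068  0.01659125  0.04255898]
 [-0.01201537 -0.18295594 -0.98304769  1.19279939]
 [ 0.          0.          0.          1.        ]]
side [[430.51497479   0.         325.49949589]
 [  0.         430.51497479 197.87758696]
 [  0.           0.           1.        ]] [0.03352118 0.         0.         0.         0.        ] [[-0.98954758 -0.08448936  0.11686378  0.39892499]
 [-0.14419477  0.56926026 -0.80941375  1.06797038]
 [ 0.00186094 -0.81780456 -0.57549304  0.79548497]
 [ 0.          0.          0.          1.        ]]
0.1 [0.19904182 0.51202431 0.23032778] [[-9.32081774e-01  3.62247281e-01 -6.88731839e-04]
 [ 3.62247925e-01  9.32079581e-01 -2.02369116e-03]
 [-9.11237356e-05 -2.13573732e-03 -9.99997715e-01]]
```

View pics/top0.png

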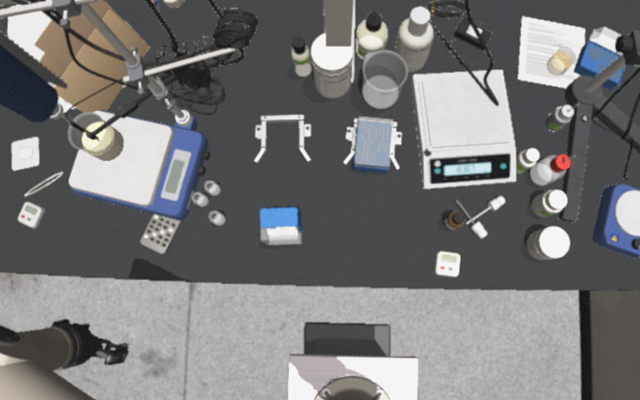

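View pics/side0.png

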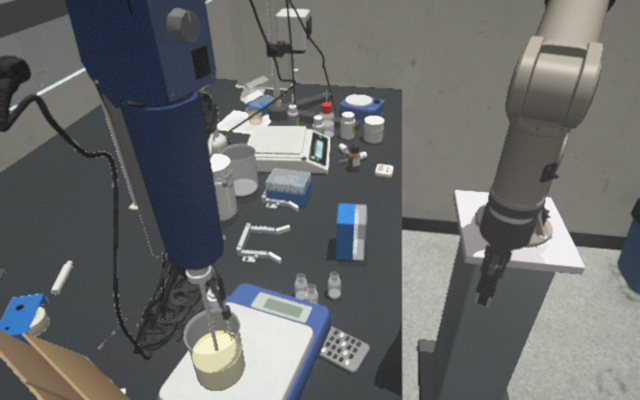

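The top view shows the empty dock around (283,135) opening downwards (toward the robot). The taken dock is at (373,145), and the box stands at (280,226) with its blue base up-image and frosted lid down. Vials are near (212,200). Next I'll zoom in for measurement.

```bash
cat > h.py <<'E'
import cv2,numpy as np
def ray(c,px):
    p=cv2.undistortPoints(np.float64(px).reshape(-1,1,2),c["intrinsics"],c["dist"])[:,0]
    T=c["world_from_camera"]; d=np.c_[p,np.ones(len(p))]@T[:3,:3].T
    return T[:3,3],d
def onz(c,px,z):
    o,d=ray(c,px); return o+d*((z-o[2])/d[:,2])[:,None]
def proj(c,P):
    W=np.linalg.inv(c["world_from_camera"]); 
    return cv2.projectPoints(np.float64(P).reshape(-1,1,3),cv2.Rodrigues(W[:3,:3])[0],W[:3,3],c["intrinsics"],c["dist"])[0][:,0]
def blue(im,roi):
    x0,y0,x1,y1=roi; h=cv2.cvtColor(im,cv2.COLOR_BGR2HSV)
    m=cv2.inRange(h,(98,150,60),(118,255,255)); k=np.zeros_like(m);k[y0:y1,x0:x1]=m[y0:y1,x0:x1]
    return k
E
python3 - <<'E'
from h import *
t=dict(np.load("top0.npz")); s=dict(np.load("side0.npz"))
a=cv2.resize(t["pixels"][100:260,180:320],None,fx=4,fy=4,interpolation=cv2.INTER_CUBIC)[:600]
b=cv2.resize(s["pixels"][190:310,225:385],None,fx=4,fy=4,interpolation=cv2.INTER_CUBIC)
cv2.imwrite("pics/t1.png",a);cv2.imwrite("pics/s1.png",b)
for c,roi in((t,(250,195,310,250)),(s,(325,195,380,270))):
    m=blue(c["pixels"],roi); k=max(cv2.findContours(m,0,2)[0],key=cv2.contourArea)
    print(cv2.boxPoints(cv2.minAreaRect(k)).round(1).tolist())
E
```

```text
[[261.0, 208.0], [299.0, 208.0], [299.0, 226.0], [261.0, 226.0]]
[[335.6000061035156, 233.60000610351562], [338.0, 202.8000030517578], [354.20001220703125, 204.10000610351562], [351.8999938964844, 234.8000030517578]]
```

View pics/t1.png

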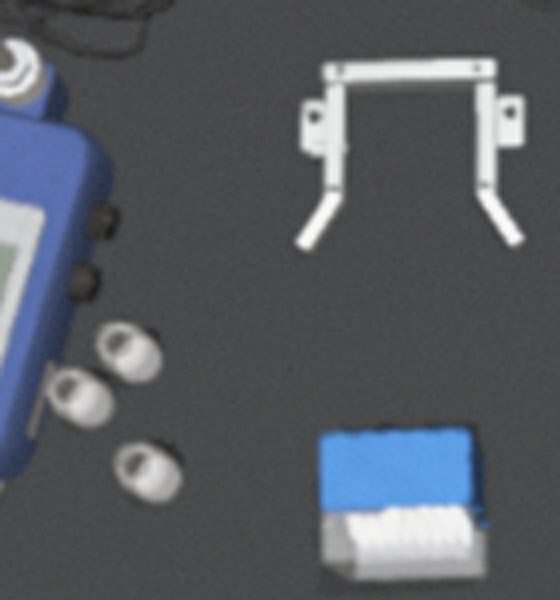

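View pics/s1.png

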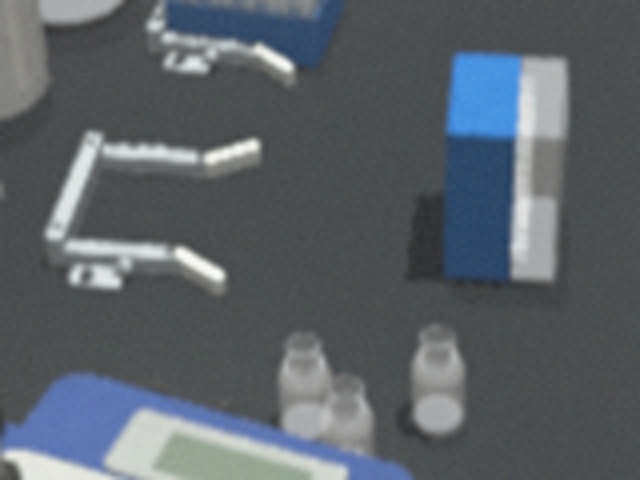

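Crop scale is 4, offset (180,100). In the top crop the dock's inner corners are about (344,82) and (477,80), and the rail ends are (341,190) and (480,188). The box's top face has its blue edge from (320,432) to (473,428) and its lid edge at row ~577. The nearest vial is well to the left.

```bash
python3 - <<'E'
from h import *
t=dict(np.load("top0.npz")); s=dict(np.load("side0.npz"))
np.set_printoptions(precision=4,suppress=True)
T=lambda l:(np.array(l,float)/4+[180,100]); S=lambda l:(np.array(l,float)/4+[225,190])
print("stop inner",onz(t,T([(344,82),(477,79)]),.026))
print("stop outer",onz(t,T([(323,63),(496,59)]),.026))
print("rail inner L,R ends",onz(t,T([(344,100),(344,185),(477,100),(477,185)]),.016))
print("leadin ends (outer tips)",onz(t,T([(296,243),(523,238)]),.016))
print("box top base edge",onz(t,T([(320,432),(473,428)]),.122))
print("box split",onz(t,T([(322,512),(474,507)]),.122))
print("box front bottom rows",onz(t,T([(323,578),(486,576)]),0), onz(t,T([(323,578),(486,576)]),.122))
print("side: top base/lid corners near",onz(s,S([(447,136),(563,138),(456,53),(568,57)]),.122))
print("side: bottom base, lid near",onz(s,S([(445,275),(557,280)]),0))
print("vials side", onz(s,S([(438,415),(305,415)]),0))
print("side dock tips",onz(s,S([(262,142),(226,282)]),.016))
E
```

```text
stop inner [[0.7474 0.241  0.026 ]
 [0.751  0.1534 0.026 ]]
stop outer [[0.7604 0.2557 0.026 ]
 [0.7651 0.1414 0.026 ]]
rail inner L,R ends [[0.7384 0.242  0.016 ]
 [0.6798 0.2387 0.016 ]
 [0.74   0.1537 0.016 ]
 [0.6815 0.1513 0.016 ]]
leadin ends (outer tips) [[0.6399 0.268  0.016 ]
 [0.6463 0.12   0.016 ]]
box top base edge [[0.498  0.227  0.122 ]
 [0.5026 0.138  0.122 ]]
box split [[0.4513 0.2234 0.122 ]
 [0.4565 0.1357 0.122 ]]
box front bottom rows [[0.4238 0.2412 0.    ]
 [0.4279 0.1369 0.    ]] [[0.4133 0.2209 0.122 ]
 [0.417  0.1273 0.122 ]]
side: top base/lid corners near [[0.4915 0.229  0.122 ]
 [0.4195 0.2203 0.122 ]
 [0.4964 0.1401 0.122 ]
 [0.4221 0.1337 0.122 ]]
side: bottom base, lid near [[ 0.4913  0.2246 -0.    ]
 [ 0.4169  0.2184  0.    ]]
vials side [[0.4803 0.3475 0.    ]
 [0.5604 0.3593 0.    ]]
side dock tips [[0.637  0.1233 0.016 ]
 [0.6297 0.2689 0.016 ]]
```

Dock: yaw ≈ 0.045, stop centre ≈ (0.749, 0.197), origin ≈ (0.688, 0.1945). Box: yaw ≈ 0.055, lid face at x ≈ 0.418, centre y ≈ 0.178, base edge x ≈ 0.497. Its axis is nearly in line with the dock. I'll turn the tool so the finger line is crosswise and push with two fingers.

```bash
python3 shift.py '0.04 0 0 0 -0.14;0.04 0 0 0 -0.14;0.04 0 0 0 -0.14' && python3 shift.py '0.04 -0.021 -0.0435 0 0;0.04 -0.021 -0.0435 0 0;0.04 -0.021 -0.0435 0 0;0.04 -0.021 -0.0435 0 0;0.04 -0.021 -0.0435 0 0;0.04 -0.021 -0.0435 0 0;0.04 -0.021 -0.0435 0 0;0.04 -0.021 -0.0435 0 0'; python3 shift.py '0.04 0 0 0 0;0.04 0 0 0 0'; python3 -c "
from cell import r;s=r.state();print(s['ee_pos'],s['tcp_rot'])"
```

```text
time: 0.4
ee_pos: [0.1991, 0.5122, 0.2306]
tcp_rot: [[-0.998, -0.055, -0.0], [-0.055, 0.998, -0.001], [0.001, -0.001, -1.0]]
contact_force: [0.3, 0.5, 0.2]
width: 0.0438
finger_force: 0.0
time: 1.2
ee_pos: [0.3845, 0.1714, 0.2311]
tcp_rot: [[-0.999, -0.049, -0.0], [-0.049, 0.999, 0.0], [0.0, 0.0, -1.0]]
contact_force: [2.0, 0.1, -0.1]
width: 0.0397
finger_force: 0.0
time: 1.4
ee_pos: [0.3843, 0.1723, 0.2311]
tcp_rot: [[-0.999, -0.046, -0.001], [-0.046, 0.999, 0.0], [0.001, 0.0, -1.0]]
contact_force: [-0.5, -0.1, 0.7]
width: 0.0401
finger_force: 0.0
[0.38430662 0.17226185 0.23105183] [[-9.98963515e-01 -4.55103823e-02 -8.36809967e-04]
 [-4.55106137e-02  9.98963821e-01  2.59578842e-04]
 [ 8.24129350e-04  2.97393528e-04 -9.99999616e-01]]
```

```bash
python3 shift.py '0.04 0 0.003 0.042 0;0.04 0 0 0.042 0;0.04 0 0 0.042 0;0.04 -0.01 0 0 0;0.04 -0.008 0 0 0;0.04 0 0 0 0'; python3 - <<'E'
from cell import r
import cv2
c=r.capture("side"); cv2.imwrite("pics/s2.png",cv2.resize(c["pixels"][130:310,265:505],None,fx=3,fy=3))
E
```

```text
time: 2.0
ee_pos: [0.4058, 0.179, 0.1078]
tcp_rot: [[-0.999, -0.05, 0.006], [-0.05, 0.999, 0.003], [-0.006, 0.002, -1.0]]
contact_force: [0.1, -0.1, -0.6]
width: 0.0401
finger_force: 0.0
```

View pics/s2.png

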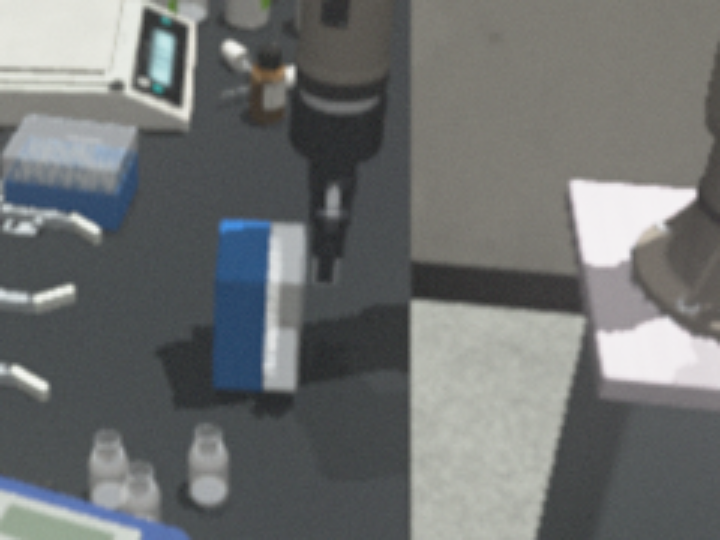

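The side view shows the fingers (tip at (325,280)) just behind the upper lid face, with the edge at (303,250) and a gap of a few mm. Nothing else is in the way. I'll push forward and rise with the face.

```bash
python3 shift.py '0.04 -0.004 0 0 0;0.04 -0.007 0 -0.0035 0;0.04 -0.007 0 -0.004 0;0.04 -0.007 0 -0.004 0;0.04 -0.007 0 -0.0035 0;0.04 -0.007 0 -0.003 0;0.04 -0.007 0 -0.003 0'; python3 - <<'E'
from cell import r
import cv2
c=r.capture("side"); cv2.imwrite("pics/s3.png",cv2.resize(c["pixels"][180:310,265:405],None,fx=4,fy=4))
E
```

```text
time: 2.75
ee_pos: [0.4487, 0.1794, 0.1265]
tcp_rot: [[-0.999, -0.049, 0.0], [-0.049, 0.999, -0.0], [-0.0, -0.0, -1.0]]
contact_force: [0.5, 0.4, 1.5]
width: 0.0399
finger_force: 0.1
```

View pics/s3.png

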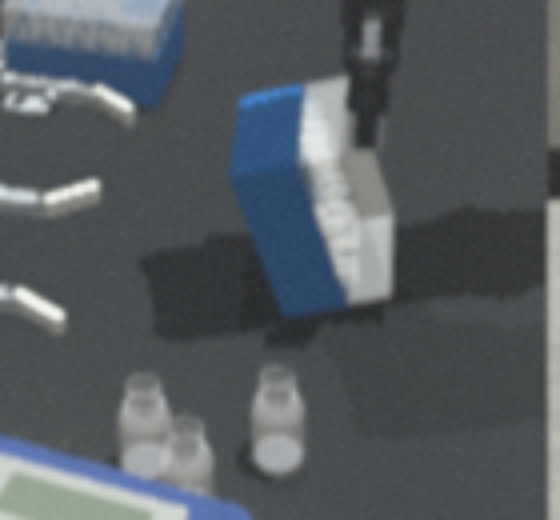

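The box is tilted about 18° with its pivot at (336,259), unchanged, so it hasn't slid. Continuing.

```bash
python3 shift.py '0.04 -0.007 0 -0.0025 0;0.04 -0.007 0 -0.002 0;0.04 -0.007 0 -0.0015 0;0.04 -0.007 0 -0.001 0;0.04 -0.006 0 0 0;0.04 -0.005 0 0 0;0.04 0 0 0 0;0.04 0 0 0 0'; python3 - <<'E'
from cell import r
import cv2
c=r.capture("side"); cv2.imwrite("pics/s4.png",cv2.resize(c["pixels"][180:310,265:405],None,fx=4,fy=4))
E
```

```text
time: 3.6
ee_pos: [0.4867, 0.1813, 0.1331]
tcp_rot: [[-0.999, -0.049, -0.001], [-0.049, 0.999, -0.0], [0.001, -0.0, -1.0]]
contact_force: [0.3, -0.5, -0.3]
width: 0.0401
finger_force: 0.0
```

View pics/s4.png

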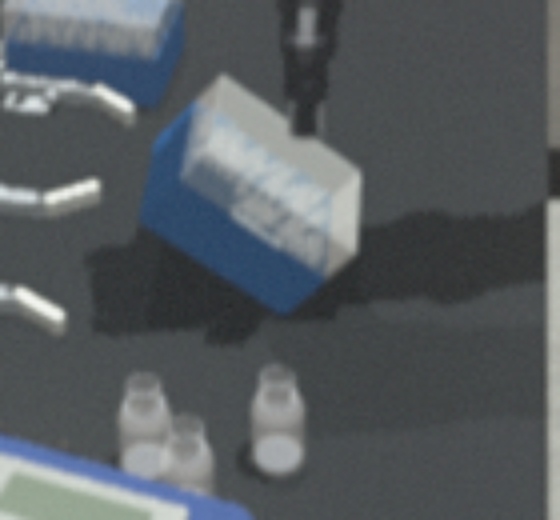

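The box is tilted about 50° and falling; the pivot still hasn't moved. I'll back off and let it land.

```bash
python3 shift.py '0.04 0 0 -0.01 0;0.04 0 0 -0.01 0;0.04 0.02 0 0 0;0.04 0.02 0 0 0;0.04 0.02 0 0 0;0.04 0 0 0 0;0.04 0 0 0 0'; python3 - <<'E'
from cell import r
from h import *
t=r.capture("top");s=r.capture("side");np.savez("top5.npz",**t);np.savez("side5.npz",**s)
a=cv2.resize(t["pixels"][100:250,230:330],None,fx=4,fy=4,interpolation=2);b=cv2.resize(s["pixels"][180:330,285:385],None,fx=4,fy=4,interpolation=2)
cv2.imwrite("pics/m5.png",np.hstack([a,b]))
E
```

```text
time: 4.35
ee_pos: [0.4279, 0.1788, 0.1544]
tcp_rot: [[-0.999, -0.05, 0.003], [-0.05, 0.999, 0.001], [-0.003, 0.001, -1.0]]
contact_force: [-0.0, 0.2, -0.6]
width: 0.0397
finger_force: 0.0
```

View pics/m5.png

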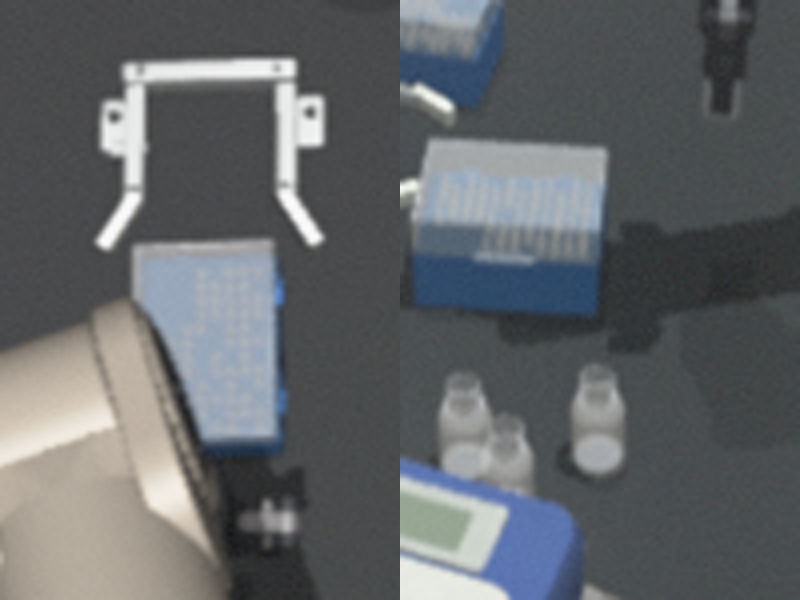

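The box lies on its base with the lid up, just before the mouth. Top crop (offset (230,100), scale 4): lid far corners (133,244) and (275,240), right near corner (278,440). Side crop (offset (285,180), minus 400 px): lid corners (428,140), (607,150), bottom edge (415,303) to (598,315).

```bash
python3 - <<'E'
from h import *
np.set_printoptions(precision=4,suppress=True)
t=dict(np.load("top5.npz"));s=dict(np.load("side5.npz"))
T=lambda l:np.array(l,float)/4+[230,100]; S=lambda l:(np.array(l,float)-[400,0])/4+[285,180]
print(onz(t,T([(133,244),(275,240),(278,440)]),.076))
print(onz(s,S([(428,140),(607,150)]),.076),onz(s,S([(415,303),(598,315)]),0))
E
```

```text
[[0.6234 0.2334 0.076 ]
 [0.6278 0.1456 0.076 ]
 [0.5031 0.1388 0.076 ]]
[[0.6243 0.1504 0.076 ]
 [0.5013 0.1436 0.076 ]] [[0.6193 0.2317 0.    ]
 [0.4959 0.2253 0.    ]]
```

Box yaw ≈ 0.053, front centre ≈ (0.624, 0.190), rear face x ≈ 0.500. Dimensions check (88 x 123 mm). It's within about 2 mm of the dock centreline, so I'll go low behind it and push straight ~0.127 m.

```bash
python3 shift.py '0.04 0 0.003 0.043 0;0.04 0 0 0.043 0;0.04 0 0 0.043 0;0.04 -0.02 0 0 0;0.04 -0.02 0 0 0;0.04 0 0 0 0' && python3 shift.py '0.04 -0.01 0 0 0;0.04 -0.01 0 0 0;0.04 -0.01 0 0 0;0.04 -0.01 0 0 0;0.04 -0.01 0 0 0;0.04 -0.01 0 0 0;0.04 -0.01 0 0 0;0.04 -0.01 0 0 0'; python3 - <<'E'
from cell import r
from h import *
t=r.capture("top");s=r.capture("side");np.savez("top6.npz",**t);np.savez("side6.npz",**s)
a=cv2.resize(t["pixels"][100:250,230:330],None,fx=4,fy=4,interpolation=2);b=cv2.resize(s["pixels"][180:330,285:385],None,fx=4,fy=4,interpolation=2)
cv2.imwrite("pics/m6.png",np.hstack([a,b]))
E
```

```text
time: 5.05
ee_pos: [0.4711, 0.1831, 0.0243]
tcp_rot: [[-0.999, -0.047, 0.004], [-0.047, 0.999, -0.0], [-0.004, -0.0, -1.0]]
contact_force: [0.5, -0.6, 1.0]
width: 0.0402
finger_force: 0.0
time: 5.85
ee_pos: [0.5464, 0.1877, 0.0239]
tcp_rot: [[-0.999, -0.05, -0.002], [-0.05, 0.999, 0.0], [0.002, 0.0, -1.0]]
contact_force: [-0.6, 0.3, -0.7]
width: 0.0403
finger_force: 0.0
```

View pics/m6.png

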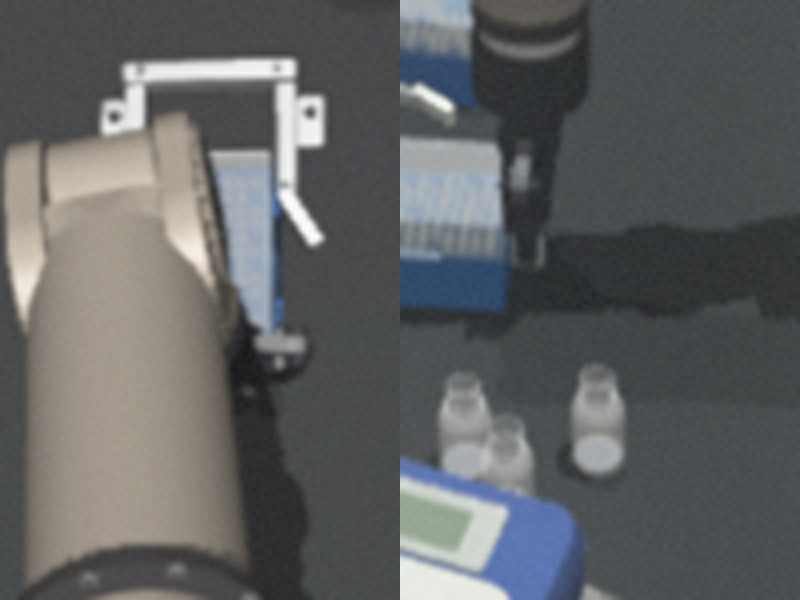

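The box has entered the rails straight: its front edge is at row ~152 in the crop, right edge at col ~272 parallel to the rail. Contact force is near zero. I'll keep pushing, gently near the stop.

```bash
python3 shift.py '0.04 -0.01 0 0 0;0.04 -0.01 0 0 0;0.04 -0.01 0 0 0;0.04 -0.01 0 0 0;0.04 -0.01 0 0 0' && python3 shift.py '0.04 -0.005 0 0 0;0.04 -0.004 0 0 0;0.04 -0.003 0 0 0;0.04 0 0 0 0'
```

```text
time: 6.45
ee_pos: [0.5977, 0.1898, 0.0243]
tcp_rot: [[-0.999, -0.049, 0.0], [-0.049, 0.999, -0.0], [-0.0, -0.0, -1.0]]
contact_force: [-0.5, -0.5, -0.6]
width: 0.0403
finger_force: 0.0
time: 6.85
ee_pos: [0.6091, 0.1904, 0.0244]
tcp_rot: [[-0.999, -0.049, 0.001], [-0.049, 0.999, 0.0], [-0.001, 0.0, -1.0]]
contact_force: [0.7, -0.3, -0.2]
width: 0.0401
finger_force: 0.0
```

```bash
python3 shift.py '0.04 -0.003 0 0 0;0.04 -0.002 0 0 0;0.04 0 0 0 0' && python3 shift.py '0.04 -0.002 0 0 0;0.04 -0.002 0 0 0;0.04 0 0 0 0'
```

```text
time: 7.15
ee_pos: [0.613, 0.1909, 0.0242]
tcp_rot: [[-0.999, -0.049, -0.001], [-0.049, 0.999, 0.0], [0.001, 0.0, -1.0]]
contact_force: [-1.7, -0.7, 0.4]
width: 0.0402
finger_force: 0.0
time: 7.45
ee_pos: [0.6128, 0.1913, 0.0232]
tcp_rot: [[-0.999, -0.049, -0.01], [-0.049, 0.999, -0.0], [0.01, 0.0, -1.0]]
contact_force: [-9.6, -0.2, 4.3]
width: 0.0399
finger_force: 0.0
```

The TCP stopped at x = 0.613 with 9.6 N of resistance, which fits the back stop. I'll back off, rise, get the arm out of view and check.

```bash
python3 shift.py '0.04 0.004 0 0 0;0.04 0.02 0 0 0;0.04 0.04 0 0 0;0.04 0.03 0 -0.03 0;0.04 0.03 0 -0.04 0;0.04 0.03 0 -0.04 0;0.04 0.03 0 -0.04 0;0.04 0.03 -0.03 0 0' && python3 shift.py '0.04 0 -0.045 0 0;0.04 0 -0.045 0 0;0.04 0 -0.045 0 0;0.04 0 -0.045 0 0;0.04 0 -0.045 0 0;0.04 0 0 0 0'; python3 - <<'E'
from cell import r
from h import *
t=r.capture("top");s=r.capture("side");np.savez("top7.npz",**t);np.savez("side7.npz",**s)
a=cv2.resize(t["pixels"][100:250,230:330],None,fx=4,fy=4,interpolation=2);b=cv2.resize(s["pixels"][180:330,265:365],None,fx=4,fy=4,interpolation=2)
cv2.imwrite("pics/m7.png",np.hstack([a,b]))
E
```

```text
time: 8.25
ee_pos: [0.4093, 0.1559, 0.1805]
tcp_rot: [[-0.998, -0.057, 0.015], [-0.056, 0.998, 0.009], [-0.015, 0.008, -1.0]]
contact_force: [0.5, -0.4, 0.1]
width: 0.0403
finger_force: 0.0
time: 8.85
ee_pos: [0.4172, -0.0825, 0.1755]
tcp_rot: [[-0.999, -0.036, 0.005], [-0.036, 0.999, -0.005], [-0.005, -0.005, -1.0]]
contact_force: [-1.3, 0.6, 0.2]
width: 0.0402
finger_force: 0.0
```

View pics/m7.png

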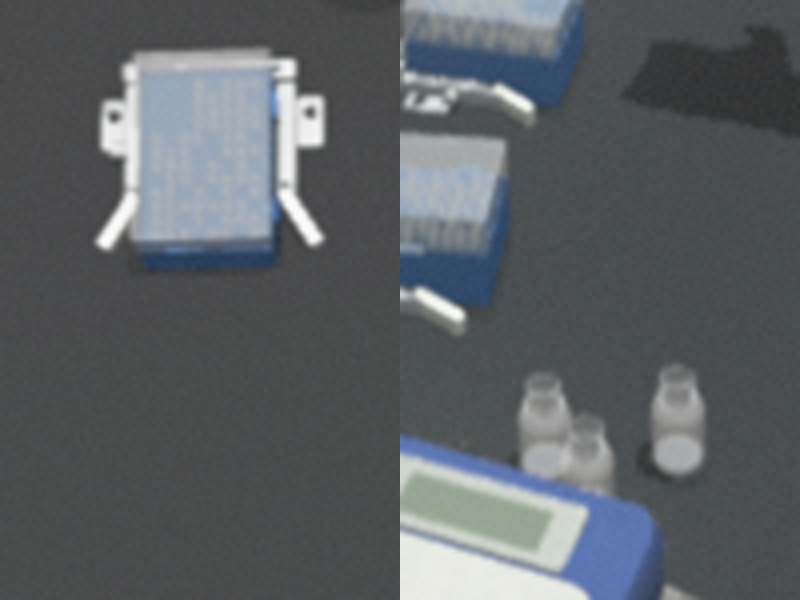

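The box sits lid up between the rails, with its far lid edge at row ~50 over the stop, near lid edge at row ~240 and base near edge at row ~265. Quick numeric check against the taken dock's fixed box.

```bash
python3 - <<'E'
from h import *
np.set_printoptions(precision=4,suppress=True)
t=dict(np.load("top7.npz"))
T=lambda l:np.array(l,float)/4+[230,100]
f=onz(t,T([(133,52),(270,49),(138,241),(275,239)]),.076);b=onz(t,T([(140,267),(276,264)]),0)
print(f,b)
o=np.array([.6876,.1945]);a=.047;R=np.array([[np.cos(a),np.sin(a)],[-np.sin(a),np.cos(a)]])
print("dock frame",(f[:,:2]-o)@R.T,(b[:,:2]-o)@R.T)
E
```

```text
[[0.749  0.2406 0.076 ]
 [0.7525 0.1539 0.076 ]
 [0.6254 0.2304 0.076 ]
 [0.6285 0.1456 0.076 ]] [[0.6285 0.2409 0.    ]
 [0.6324 0.1513 0.    ]]
dock frame [[ 0.0635  0.0432]
 [ 0.0629 -0.0436]
 [-0.0604  0.0388]
 [-0.0614 -0.0461]] [[-0.0569  0.0491]
 [-0.0572 -0.0406]]
```

The far lid edge measures 0.063 against the stop face at 0.0615, so the box is seated within measurement error. Handing in.

```bash
python3 -c "
from cell import r;print(r.finish_job())"
```

```text
the job is handed in; nothing more can be done
None
```

The tip box is lying on its base, lid up, between the rails and against the back stop of the empty dock (within about 2 mm by camera), and the job was handed in at about 9 s.

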